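# Snap the control knob on to the barrel spinner

### The job

The control knob has come off the grey barrel-polishing spinner. Put it back on the D-shaft, feeling for the flat with light pressure, and push it gently fully home until it snaps on; leave it turned so that its pointer is straight at the white index line beside the shaft, and let go. Leave the other things on the table where they are.

Things in the scene. Friction and masses are not known exactly. Their poses are not given: they have to be found in the camera images.
- knob_center (a point): The loose control knob, black plastic, 44 mm high, 50 to 100 g, standing on the table bore down. Point on its axis half-way up, 22 mm above its underside. z up; -x is the way the pointer points. A twelve-sided skirt 45 mm across (46 over corners) fills the lower 27 mm, a bar grip the upper 17 mm.
- knob_bar (a point): The knob's bar grip: point on the knob's axis 35.5 mm above its underside, the bar's mid-height. Bar 12 mm thick along y, 17 mm high, from x = -27 mm (the pointer end, jutting past the skirt, with a fine white line on top) to x = +18 mm.
- knob_bore (a point): Centre of the knob's underside. Bore, upwards: conical mouth narrowing from radius 11.7 to 8.7 mm over 3 mm; round lip of radius 8.7 mm up to 5 mm; snap groove of radius 12.2 mm up to 13 mm; D-bore of radius 8.7 mm up to 24.5 mm, its flat 3.0 mm from the axis on the pointer's side (-x).
- spinner: Grey spinner, fixed. Origin on the table under the axis of its upright control shaft; z up, -x to its front (roughly the robot's left, +y), where a white index line lies on its top. Housing 110 x 110 mm about the axis, 45 mm high; motor block 85 mm high from 55 to 130 mm behind the axis (+x), 100 mm wide, with a small chuck on its -y side.
- seat (a point): On the shaft's axis, level with the top of its 32 mm collar, 55 mm above the table; axes of the spinner. The knob's underside rests on the collar when fully home. Shaft and collar stand on a spring and give 1 mm per 3 N pushed down (5 mm at most), springing back. More than 40 N on the shaft damages it.
- shaft_top (a point): Top of the D-shaft at rest, 24 mm above the collar; axes of the spinner, not of the shaft. Radius 8 mm, flat 2 mm from the axis over its whole length. It turns stiffly (0.06 N m) within 1.5 rad either way and stays; at 0 the flat faces the front (-x). It starts up to 1.2 rad either way from that; this angle is not measured.
- catch (a point): On the shaft's axis, 8 mm above the collar, level with two spring balls in its sides. A knob not turned to match the flat (within about 0.15 rad and 0.7 mm) stops with its underside 11 mm above the collar; turned to match under light pressure it drops until the balls stop it. A push of about 5 to 12 N then snaps it over them; they draw it home and hold it.
- barrel_mid (a point): Bystander: hexagonal burgundy pencil barrel lying flat, 12 mm thick, 121 mm long along its x; point at its middle.
- sleeve: Bystander: frosted white grip sleeve standing on end, tube 16 mm across, 34 mm high; origin at the centre of its underside.
- clutch: Bystander: brass clutch ring lying flat, 22 mm across, 8 mm high; origin at the centre of its underside.
- dispenser: Bystander: chrome push-button lead dispenser standing upright, 26 mm across, 68 mm high; origin at the centre of its underside.
- mug: Bystander: stoneware mug, 80 mm across, 88 mm high, handle at its +y; origin at the centre of its underside.
- rest: Bystander: bamboo chopstick rest, 26 x 70 mm, 15 mm high; origin at the centre of its underside.
Mind the look-alikes: they are no part of the job. Of the things shaped like the spinner, the grey one is meant.

How it is judged (in metres and radians):
At the end, for the whole second after the job is handed in: The knob is snapped fully home on the shaft (underside within 2 mm of the collar, within 4 mm of the axis, upright within 0.08 rad), its pointer within 0.22 rad (12 degrees) of straight at the index line, released and at rest (z of knob_center in the frame of seat between 0.019 and 0.024 m and horizontal distance between knob_center and seat below 0.004 m and angle between knob_center's own z axis and vertical below 0.08 rad and angle between the x axis of knob_center and the x axis of seat, either way round below 0.22 rad and linear speed of knob below 0.02 m/s); the robot touches nothing.
It fails at once if the knob is pressed or wrenched on the spinner or its shaft with more than 40 N (contact force between knob and spinner above 40 N).
It fails at once if the robot bears on the spinner itself with more than 40 N (contact force between any of the fingers, the arm and spinner above 40 N).
It fails at once if a bystander is moved more than 20 mm (distance of any of sleeve, clutch, barrel_mid, dispenser, mug, rest from where it was at the start of the episode above 0.02 m).
It also fails if it takes over 72 s, if anything falls off the work surface, if the arm or the gripper's body presses on something with over 40 N, if the wrist force passes 120 N, or if a joint passes its speed limit or range.

### The arm

A 6-joint arm with a two-finger parallel gripper is mounted at the origin on the work surface. World frame = base frame: x ahead of the robot, y to its left, z up, the work surface at z = 0. Lengths are in m, angles in degrees, forces in N, time in s.
With the tool pointing down it reaches from about 0.375 to 0.9 m from the base axis. Payload 3.1 kg.
Tool frame: the origin (TCP) lies on the centre line of the jaws, within the pads' length; the fingertips stand 25 mm ahead of it and the grasp point (between the pads) lies 6 mm ahead of it; z points along the fingers, y is the line along which they close (so a half turn about z gives the same grasp; the last joint's range is limited). The gripper opens to 87 mm and grips with 3 to 60 N. Pads are 19 mm wide; open, the fingers measure 117 mm over their backs; the gripper's body (75 mm by 190 mm) begins 51 mm behind the grasp point.
Start: joints at [-74.628, 30.224, 82.088, -0, 67.689, -10.227], TCP at [0.27, -0.564, 0.248] pointing down, gripper open.
Joint ranges: [-176.69, 176.69], [-43.24, 126.21], [12.49, 139.97], [-82, 262], [0, 151.66], [-163.58, 163.58]. Speed limits (degrees/s): [159.86, 159.86, 180, 180, 180, 180].

### API

Orientations are given as a 3x3 rotation matrix whose columns are the frame's x, y, z axes.
In Python, from rig import bot, cams, models gives the robot as it stands. The module is installed in compiled form; this text tells all that it offers.
- The arm moves only by the shell command python3 -m handwheel 'ROWS' [OPENING]. ROWS is JSON, a list of rows, each a list of 6 numbers: the shift along the world's x, y, z each as a share of 1 m, from -1 to 1, then the turn, a rotation vector about the world's x, y, z each as a share of 2 rad, from -1 to 1. In form: [[dx, dy, dz, wx, wy, wz], ...]. A call has exactly 8 rows; each row is the pose to reach, as a shift and turn from the pose commanded when the call began; what a row does not reach only later rows make up. A row lasts 1/12 s, in which the tool goes at most 41.7 mm and 7.16 degrees, less where a joint would pass 70% of its speed; a pose out of reach is approached as far as the arm can. A call with a number of a shift or a turn outside -1 to 1 is refused whole. A call with a gripper value outside its range is refused whole. OPENING is the opening, from -1 (shut) to 1 (fully open), so that 0 is half open, set as the call begins (- or left out, the last holds). The fingers move at their own pace and stop on an object; the grip force is fixed at half the most. Time passes only in rows, so rows that repeat a pose let the fingers close, or fill a call up. It gives the time, the measured TCP pose, the force, the opening and the grip force at its end, in the units of the state.
- bot.read_state(): the state, without advancing time (a new reading comes with each control period).
- cams.capture(name): name is "scene" or "top" or "wrist"; returns (picture, depth): 480x640x3 uint8, blue, green, red; 480x640 float32, m along the optical axis (not along the pixel's ray), 0 where there is no reading.
- cams.calibration(name): a dict with "mtx" (3x3 intrinsics, pixels), "R" (3x3) and "t" (3): a world point X has camera coordinates R X + t; the wrist camera has in their place "tool_from_camera" (4x4, takes a point from camera to tool coordinates, whose origin is the TCP and whose axes are the flange's). Camera axes: x right, y down, z forward; pixel columns grow to the right and rows downward; lengths in m; the calibration is good to about 2 mm. The wrist camera is an equidistant fisheye: a pixel r from the principal point sees the ray r / f radians off the axis. A picture is of the moment at which its call begins: read the wrist's pose just before it. calibration takes no time and is no camera call.
- bot.hand_in(): hands the job in; it is judged then, once.
Trained networks look in the newest picture that a camera, given by its name, has taken for a name from the list of things; names that differ only in an ending like _2 or _b are one class to them, and where a whole thing is asked for, a point or a joint stands for the part that bears it (a point fixed in the world has none). Each returns a list of dicts, best first, with "conf" (0 to 1); they miss things now and then, are a little off and sometimes report something else, mostly with a low value. They report only what shows in the picture. A call takes as long as a camera call. They do not tell look-alikes from the thing itself.
- models.spot_in(query, camera): "position" ([column, row] in pixels, amid what is visible of it).
- models.tip_of(query, camera): "position" ([column, row] in pixels: a listed point, or the origin of a listed thing).
The state is a dict: "time_s": time; "joint_positions": joint angles; "qvel": joint speeds; "tau": joint torques, N m; "position": TCP position; "tcp_rot": TCP orientation; "force": force on the tool from outside, world axes, zero at the start; "moment": the same for the moment, N m; "opening": opening from 0.0 (shut) to 1.0 (fully open); "grasp_force": force on a finger pad.
Only numpy, scipy, OpenCV 4.12 (cv2) and the standard library are available. Lean on these libraries where they do the work, as an engineer would, in place of code of your own. Each camera call takes 0.05 s, during which the arm holds its last target. There are 200 camera calls.

## Working session

There is one attempt and no reset: what is moved stays moved. The work goes in short steps, Python scripts to look and compute and a shell command to move; the robot and the scene stay as the last step left them, time stands still between calls to the robot, and variables do not carry over. Pictures are saved under pics/ and viewed, at most 10 in all, crops included, and the job is handed in when it is done.

```bash
mkdir -p pics
cat > h.py <<'E'
import numpy as np, cv2
from rig import bot, cams, models
def world(cam,uv,d):
    c=cams.calibration(cam); K=np.array(c["mtx"]);R=np.array(c["R"]);t=np.array(c["t"])
    p=np.linalg.inv(K)@np.array([uv[0],uv[1],1.])*d
    return R.T@(p-t)
def onz(cam,uv,z):
    c=cams.calibration(cam); K=np.array(c["mtx"]);R=np.array(c["R"]);t=np.array(c["t"])
    r=R.T@np.linalg.inv(K)@np.array([uv[0],uv[1],1.]); o=-R.T@t
    return o+r*(z-o[2])/r[2]
def proj(cam,X):
    c=cams.calibration(cam); p=np.array(c["mtx"])@(np.array(c["R"])@np.array(X)+np.array(c["t"])); return p[:2]/p[2]
E
python3 - <<'E'
from h import *
for n in("top","scene"):
    im,d=cams.capture(n); cv2.imwrite(f"pics/{n}0.png",im); np.save(f"pics/{n}0.npy",d)
    for q in("knob_center","knob_bar","spinner","shaft_top"):
        print(n,q,[(np.round(r["position"]),round(r["conf"],2)) for r in models.tip_of(q,n)[:4]])
s=bot.read_state();print(s["time_s"],s["position"],s["opening"],s["force"])
E
```

```text
top knob_center [(array([275., 261.]), 0.55)]
top knob_bar [(array([278., 263.]), 0.69)]
top spinner [(array([297., 335.]), 0.97), (array([453., 208.]), 0.93), (array([302., 170.]), 0.73), (array([470., 337.]), 0.63)]
top shaft_top [(array([462., 202.]), 0.98), (array([293., 341.]), 0.94), (array([482., 338.]), 0.66)]
scene knob_center [(array([341., 226.]), 0.89)]
scene knob_bar [(array([340., 225.]), 0.68)]
scene spinner [(array([269., 387.]), 0.91), (array([271., 224.]), 0.88), (array([342., 230.]), 0.71), (array([126., 327.]), 0.58)]
scene shaft_top [(array([113., 292.]), 0.96), (array([262., 348.]), 0.69)]
0.5 [ 0.27004789 -0.56357422  0.24751565] 1.0012054014458156 [-0.21550038  0.61040767  0.01884057]
```

View pics/top0.png

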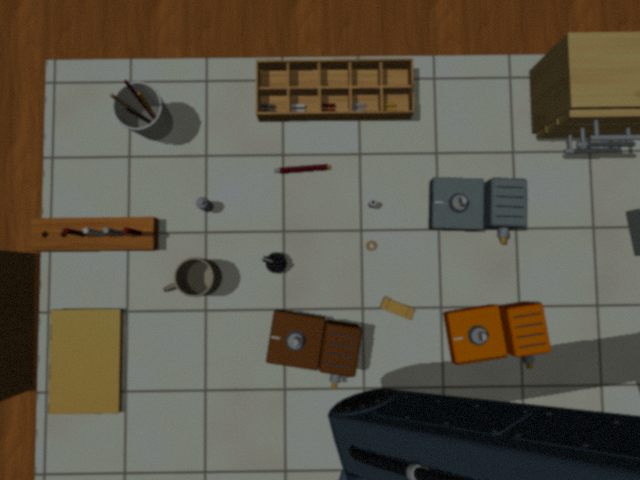

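View pics/scene0.png

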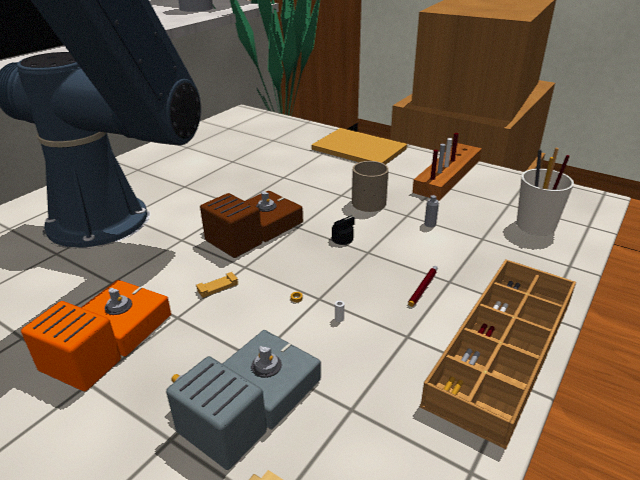

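Spinner candidates in the top view are grey at (459,203), brown at (295,341) and orange at (479,337). Grey matches the description, with its white index line at (438,203). The only knob is the black one at (276,262). I'll confirm with one enlarged crop of both.

Run:
```python
from h import *
im=cv2.imread("pics/top0.png"); d=np.load("pics/top0.npy")
a=cv2.resize(im[237:287,251:301],(400,400),interpolation=cv2.INTER_CUBIC)
b=cv2.resize(im[165:240,425:500],(400,400),interpolation=cv2.INTER_CUBIC)
cv2.imwrite("pics/crop.png",np.hstack([np.clip(a*1.8,0,255).astype('u1'),b]))
c=cams.calibration("top");print("cam",-np.array(c["R"]).T@c["t"],c["mtx"][0][0])
print("knob z35",onz("top",(276,262),.044), "depth",d[255:270:3,265:290:3].round(3))
print("shaft",onz("top",(460,202),.079),onz("top",(458.5,203.5),.045))
# housing outline
g=(d>0)
P=np.array([[*world("top",(u,v),d[v,u])] for v in range(170,240) for u in range(425,490) if d[v,u]>0])
m=(abs(P[:,2]-.045)<.006); Q=P[m]
r=cv2.minAreaRect((Q[:,:2]*1000).astype('f4')); print("housing",r,m.sum())
P=np.array([[*world("top",(u,v),d[v,u])] for v in range(170,240) for u in range(480,535) if d[v,u]>0])
Q=P[abs(P[:,2]-.085)<.006]; print("motor",cv2.minAreaRect((Q[:,:2]*1000).astype('f4')))
print("index",onz("top",(434.5,203.5),.045),onz("top",(443,203.5),.045))
for n,uv,z in(("disp",(205,204),.068),("sleeve",(374,204),.034),("clutch",(371,245),.008),("mug",(198,277),.088),("rest",(397,307),.015),("barrel",(302,169),.012)): print(n,onz("top",uv,z).round(3))
```

```text
cam [0.45075075 0.13507657 1.05250769] 480.6281647196543
knob z35 [0.48462739 0.22608431 0.044     ] depth [[1.05  1.052 1.024 1.025 1.026 1.026 1.026 1.057 1.056]
 [1.008 1.007 1.009 1.025 1.026 1.026 1.025 1.047 1.057]
 [1.008 1.013 1.007 1.01  1.008 1.008 1.024 1.026 1.049]
 [1.052 1.028 1.027 1.009 1.009 1.008 1.005 1.028 1.055]
 [1.054 1.022 1.027 1.026 1.025 1.029 1.024 1.051 1.054]]
shaft [ 0.60135231 -0.15390179  0.079     ] [ 0.60345203 -0.16071466  0.045     ]Traceback (most recent call last):
  File "<stdin>", line 11, in <module>
  File "h.py", line 4, in world
    c=cams.calibration(cam); K=np.array(c["mtx"]);R=np.array(c["R"]);t=np.array(c["t"])
ValueError: time passes only in moves, steps and waits
```

View pics/crop.png

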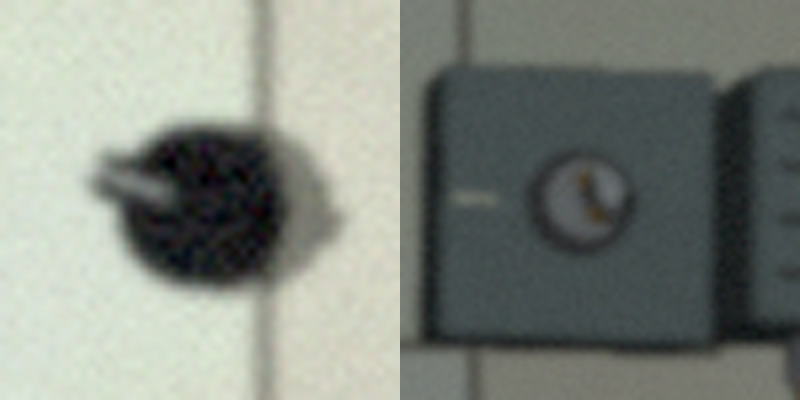

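The left crop is the black knob, with its skirt centre near (276.6,262.6) and its pointer towards the upper left (263,258). The right crop is the grey spinner, with its index line to the left of the shaft at (434–443,202).

```bash
python3 - <<'E'
s=open("h.py").read()
s=s.replace("def world","from functools import lru_cache\n@lru_cache\ndef cal(n): return cams.calibration(n)\ndef world").replace("c=cams.calibration(cam)","c=cal(cam)")
open("h.py","w").write(s)
E
python3 - <<'E'
from h import *
im=cv2.imread("pics/top0.png"); d=np.load("pics/top0.npy")
def cloud(v0,v1,u0,u1,cam="top",dd=d):
    return np.array([world(cam,(u,v),dd[v,u]) for v in range(v0,v1) for u in range(u0,u1) if dd[v,u]>0])
def rect(P,z,t):
    Q=P[abs(P[:,2]-z)<t]; r=cv2.minAreaRect((Q[:,:2]*1000).astype('f4')); 
    print(np.round(r[0],1),np.round(r[1],1),round(r[2],1),len(Q),Q.mean(0).round(4))
P=cloud(240,290,250,300); rect(P,.044,.008); rect(P,.027,.006)
P=cloud(165,240,425,490); rect(P,.045,.005); rect(P,.055,.003); rect(P,.079,.008)
P=cloud(165,240,482,535); rect(P,.085,.006)
print("index",onz("top",(434.5,202),.045),onz("top",(443,202.3),.045))
print("knob skirt",onz("top",(276.6,262.6),.027))
for n,uv,z in(("sleeve",(374,204),.034),("clutch",(371,245),.008),("mug",(198,277),.088),("rest",(397,307),.015),("barrel",(302,169),.012)): print(n,onz("top",uv,z).round(3))
print(np.array(cal("wrist")["tool_from_camera"]).round(3),bot.read_state()["tcp_rot"].round(3),bot.read_state()["time_s"])
E
```

```text
[486.4 232.2] [44.3 11.3] 70.9 121 [0.4864 0.2323 0.0434]
[484.7 227.1] [41.7 43.8] 73.2 239 [0.4846 0.2271 0.026 ]
[ 605.2 -164.4] [118.6 110.5] 88.3 2490 [ 0.6047 -0.1614  0.0445]
[ 603.1 -175.7] [85.1 97.6] 89.1 162 [ 0.6026 -0.1742  0.0547]
[ 601.8 -186.6] [58.9 85.2] 87.9 66 [ 0.6021 -0.1846  0.0753]
[ 601.  -251.7] [74.2 99.9] 87.0 1715 [ 0.6002 -0.2511  0.0844]
index [ 0.60727407 -0.11000414  0.045     ] [ 0.60641357 -0.1279797   0.045     ]
knob skirt [0.48390283 0.22634736 0.027     ]
sleeve [0.606 0.017 0.034]
clutch [0.52  0.022 0.008]
mug [0.455 0.378 0.088]
rest [ 0.386 -0.03   0.015]
barrel [0.689 0.171 0.012]
[[ 0.001 -0.956 -0.292  0.08 ]
 [ 1.     0.001  0.001 -0.001]
 [-0.001 -0.292  0.956 -0.138]
 [ 0.     0.     0.     1.   ]] [[ 0.902  0.432 -0.   ]
 [ 0.432 -0.902  0.   ]
 [ 0.    -0.    -1.   ]] 0.5
```

```bash
python3 -m handwheel '[[0.02,0.02,0.01,0,0,0.02],[0.05,0.05,0.02,0,0,0.06],[0.08,0.08,0.03,0,0,0.1],[0.11,0.11,0.03,0,0,0.15],[0.14,0.14,0.03,0,0,0.2],[0.17,0.17,0.03,0,0,0.25],[0.2,0.2,0.03,0,0,0.3],[0.22,0.22,0.03,0,0,0.35]]' 1
python3 -m handwheel '[[0.02,0.03,0,0,0,0.03],[0.04,0.06,0,0,0,0.04],[0.06,0.09,0,0,0,0.045],[0.08,0.12,0,0,0,0.045],[0.1,0.15,0,0,0,0.045],[0.11,0.17,0,0,0,0.045],[0.11,0.18,0,0,0,0.045],[0.11,0.18,0,0,0,0.045]]'
python3 - <<'E'
from h import *
s=bot.read_state(); im,d=cams.capture("wrist"); cv2.imwrite("pics/w1.png",im); np.savez("pics/w1.npz",d=d,p=s["position"],R=s["tcp_rot"]); print(s["position"],s["tcp_rot"].round(3),s["time_s"]); print(cal("wrist"))
E
```

```text
time_s: 1.17
position: [0.4917, -0.3413, 0.2778]
tcp_rot: [[0.406, 0.914, 0.001], [0.914, -0.406, 0.0], [0.0, 0.001, -1.0]]
force: [-1.1, 0.5, 0.2]
opening: 1.002
grasp_force: 0.0
time_s: 1.83
position: [0.5999, -0.1612, 0.2774]
tcp_rot: [[0.325, 0.946, -0.001], [0.946, -0.325, 0.001], [0.0, -0.001, -1.0]]
force: [-0.4, 0.2, 0.8]
opening: 1.005
grasp_force: 0.0
[ 0.5999153  -0.16118275  0.27737728] [[ 0.325  0.946 -0.001]
 [ 0.946 -0.325  0.001]
 [ 0.    -0.001 -1.   ]] 1.8333
{'mtx': array([[371.64829954,   0.        , 318.2018514 ],
       [  0.        , 371.64829954, 238.95990714],
       [  0.        ,   0.        ,   1.        ]]), 'tool_from_camera': array([[ 1.13534620e-03, -9.56040671e-01, -2.93231900e-01,
         8.08336993e-02],
       [ 9.99998581e-01,  7.20520925e-04,  1.52267635e-03,
        -7.36652531e-04],
       [-1.24446080e-03, -2.93233212e-01,  9.56040132e-01,
        -1.37580527e-01],
       [ 0.00000000e+00,  0.00000000e+00,  0.00000000e+00,
         1.00000000e+00]])}
```

View pics/w1.png

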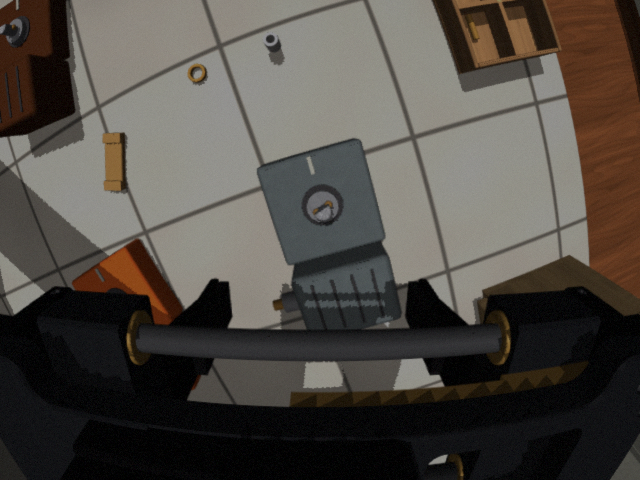

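The wrist view shows the shaft at (322,205) and the index line from (308,157) to (313,174). I'll rectify this to find the axis, the front direction and the flat.

```bash
cat >> h.py <<'E'
def wproj(X,p,R):
    c=cal("wrist");T=np.array(c["tool_from_camera"]);K=np.array(c["mtx"])
    q=(np.asarray(X)-p)@R; q=(q-T[:3,3])@T[:3,:3]
    n=np.linalg.norm(q[...,:2],axis=-1); th=np.arctan2(n,q[...,2]); k=K[0,0]*th/np.maximum(n,1e-9)
    return np.stack([K[0,2]+k*q[...,0],K[1,2]+k*q[...,1]],-1)
def ortho(im,p,R,cx,cy,z,half,n=400):
    # column right = -y, row down = -x
    g=(np.arange(n)+.5)/n*2*half-half
    Y,X=np.meshgrid(cy-g,cx-g); m=wproj(np.stack([X,Y,np.full_like(X,z)],-1),p,R).astype('f4')
    return cv2.remap(im,m[...,0],m[...,1],cv2.INTER_CUBIC)
E
python3 - <<'E'
from h import *
im=cv2.imread("pics/w1.png"); f=np.load("pics/w1.npz"); p,R=f["p"],f["R"]
a=ortho(im,p,R,.604,-.159,.079,.02); b=ortho(im,p,R,.604,-.159,.045,.075)
cv2.imwrite("pics/o1.png",np.hstack([np.clip(a*1.5,0,255).astype('u1'),b]))
E
```

```text
(no output)
```

View pics/o1.png

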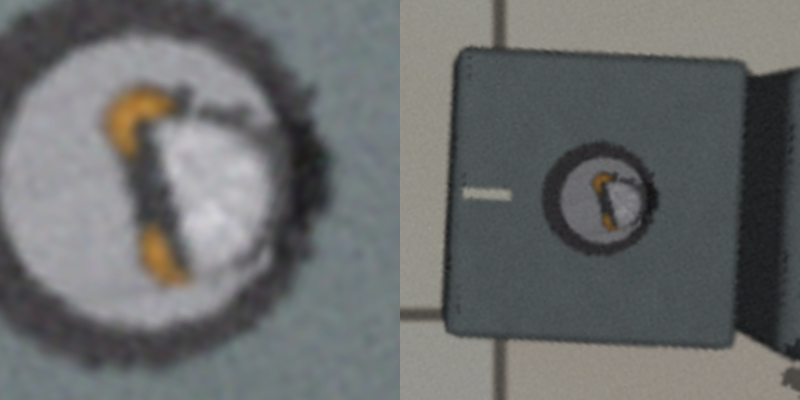

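The flat faces about 101° in world yaw, the front is about 87.5°, and the shaft axis is at about (0.6046, -0.1582). Next I'll go above the knob.

```bash
python3 -m handwheel '[[-0.01,0.03,0,0,0,0],[-0.02,0.07,0,0,0,0],[-0.03,0.11,0,0,0,0],[-0.045,0.15,0,0,0,0],[-0.06,0.19,0,0,0,0],[-0.07,0.23,-0.01,0,0,0],[-0.08,0.27,-0.02,0,0,0],[-0.09,0.305,-0.03,0,0,0]]'
python3 -m handwheel '[[-0.1,0.03,-0.04,0,0,0],[-0.02,0.06,-0.05,0,0,0],[-0.025,0.083,-0.06,0,0,0],[-0.025,0.083,-0.07,0,0,0],[-0.025,0.083,-0.08,0,0,0],[-0.025,0.083,-0.08,0,0,0],[-0.025,0.083,-0.08,0,0,0],[-0.025,0.083,-0.08,0,0,0]]'
python3 - <<'E'
from h import *
s=bot.read_state(); im,d=cams.capture("wrist"); p,R=s["position"],s["tcp_rot"]; print(p,R.round(3),s["time_s"],s["force"])
a=ortho(im,p,R,.485,.2273,.044,.035); b=ortho(im,p,R,.485,.2273,.027,.035)
cv2.imwrite("pics/o2.png",np.clip(np.hstack([a,b])*2.,0,255).astype('u1')); cv2.imwrite("pics/w2.png",im)
E
```

```text
time_s: 2.55
position: [0.51, 0.141, 0.248]
tcp_rot: [[0.331, 0.944, 0.002], [0.944, -0.331, -0.001], [0.0, 0.002, -1.0]]
force: [0.1, -0.1, 0.1]
opening: 0.997
grasp_force: 0.0
time_s: 3.22
position: [0.486, 0.2229, 0.1683]
tcp_rot: [[0.33, 0.944, 0.001], [0.944, -0.33, -0.0], [0.0, 0.001, -1.0]]
force: [0.0, -0.1, 0.2]
opening: 0.999
grasp_force: 0.0
[0.4860409  0.22287174 0.16827813] [[ 0.33   0.944  0.001]
 [ 0.944 -0.33  -0.   ]
 [ 0.     0.001 -1.   ]] 3.2167 [ 0.04563333 -0.11783854  0.24425818]
```

View pics/o2.png

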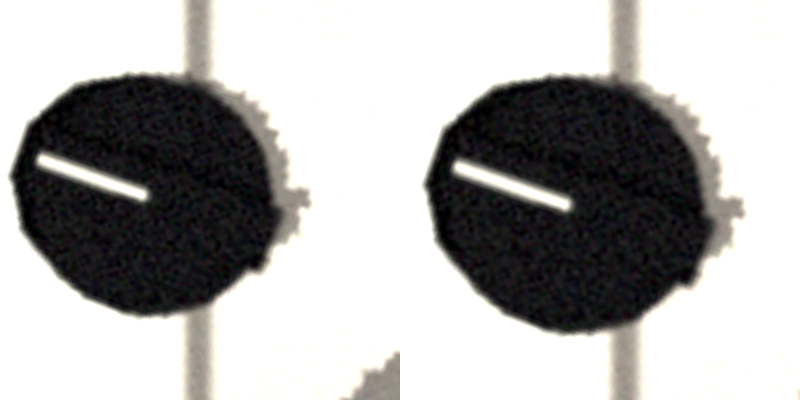

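The white pointer line runs from (40,158) to (147,194), giving a pointer angle of about 71.4°, and the axis looks to be near (0.484, 0.230). I'll refine it with the wrist depth.

Run:
```python
from h import *
s=bot.read_state(); im,d=cams.capture("wrist"); p,R=s["position"],s["tcp_rot"]
c=cal("wrist");T=np.array(c["tool_from_camera"]);K=np.array(c["mtx"])
v,u=np.mgrid[0:480,0:640]; x=(u-K[0,2])/K[0,0];y=(v-K[1,2])/K[0,0];th=np.hypot(x,y)
k=np.tan(th)/np.maximum(th,1e-9); q=np.stack([x*k*d,y*k*d,d],-1)
W=(q@T[:3,:3].T+T[:3,3])@R.T+p
m=(d>0)&(np.hypot(W[...,0]-.485,W[...,1]-.229)<.04)
P=W[m]
for z,t in((.044,.005),(.027,.004)):
    Q=P[abs(P[:,2]-z)<t]; r=cv2.minAreaRect((Q[:,:2]*1000).astype('f4')); print(np.round(r[0],1),np.round(r[1],1),round(r[2],1),len(Q),Q.mean(0).round(4),np.median(Q[:,2]))
    if z>.04:
        e=np.array([np.cos(np.radians(71.2)),np.sin(np.radians(71.2))]); a=Q[:,:2]@e; print("along",np.percentile(a,[0,1,2,98,99,100]).round(4),"perp",np.percentile(Q[:,:2]@[e[1],-e[0]],[1,50,99]).round(4)); print("tcp",p[:2]@e,p[:2]@[e[1],-e[0]])
```

```text
[485.  235.3] [45.7 12.3] 70.2 1029 [0.4852 0.2363 0.0443] 0.04433118163807023
along [0.3562 0.3575 0.3578 0.4013 0.4016 0.4019] perp [0.3769 0.3832 0.3895]
tcp 0.3678680547473144 0.38829982453714756
[483.4 231.6] [42.3 43.3] 71.1 1558 [0.4841 0.232  0.0274] 0.02739194278627638
```

```bash
python3 -m handwheel '[[-0.002,0.008,-0.01,0,0,0],[-0.002,0.008,-0.03,0,0,0],[-0.002,0.008,-0.05,0,0,0],[-0.002,0.008,-0.07,0,0,0],[-0.002,0.008,-0.09,0,0,0],[-0.002,0.008,-0.105,0,0,0],[-0.002,0.008,-0.114,0,0,0],[-0.002,0.008,-0.114,0,0,0]]'
python3 -m handwheel '[[0,0,0,0,0,0],[0,0,0,0,0,0],[0,0,0,0,0,0],[0,0,0,0,0,0],[0,0,0,0,0,0],[0,0,0,0,0,0],[0,0,0,0,0,0],[0,0,0,0,0,0]]' -1
python3 - <<'E'
from h import *
f=np.load("pics/w1.npz"); d,p,R=f["d"],f["p"],f["R"]
c=cal("wrist");T=np.array(c["tool_from_camera"]);K=np.array(c["mtx"])
v,u=np.mgrid[0:480,0:640]; x=(u-K[0,2])/K[0,0];y=(v-K[1,2])/K[0,0];th=np.hypot(x,y)
k=np.tan(th)/np.maximum(th,1e-9); q=np.stack([x*k*d,y*k*d,d],-1)
W=(q@T[:3,:3].T+T[:3,3])@R.T+p
P=W[(d>0)&(np.hypot(W[...,0]-.604,W[...,1]+.159)<.09)]
for z,t,r0 in((.079,.004,.03),(.055,.003,.03),(.045,.003,.085)):
    Q=P[(abs(P[:,2]-z)<t)&(np.hypot(P[:,0]-.604,P[:,1]+.159)<r0)]
    r=cv2.minAreaRect((Q[:,:2]*1000).astype('f4')); print(z,np.round(r[0],1),np.round(r[1],1),round(r[2],1),len(Q),cv2.minEnclosingCircle((Q[:,:2]*1000).astype('f4')))
E
```

```text
time_s: 3.98
position: [0.4819, 0.2322, 0.0517]
tcp_rot: [[0.328, 0.945, -0.003], [0.945, -0.328, -0.001], [-0.002, -0.003, -1.0]]
force: [-1.1, -0.6, 0.3]
opening: 1.003
grasp_force: 0.0
time_s: 4.65
position: [0.4831, 0.2324, 0.0537]
tcp_rot: [[0.328, 0.945, 0.0], [0.945, -0.328, 0.0], [0.0, 0.0, -1.0]]
force: [0.3, 0.8, -0.5]
opening: 0.482
grasp_force: 0.0
0.079 [ 605.2 -160.9] [16.2 10.1] 15.2 162 ((604.4288330078125, -158.27027893066406), 8.208958625793457)
0.055 [ 604.5 -158. ] [30.6 29.8] 70.9 518 ((604.27978515625, -158.3351593017578), 15.961236000061035)
0.045 [ 604.6 -159.5] [112.5 110.2] 86.7 10186 ((604.3251953125, -158.53758239746094), 75.27764892578125)
```

```bash
python3 -m handwheel '[[0,0,0,0,0,0],[0,0,0,0,0,0],[0,0,0,0,0,0],[0,0,0,0,0,0],[0,0,0,0,0,0],[0,0,0,0,0,0],[0,0,0,0,0,0],[0,0,0,0,0,0]]'
python3 -m handwheel '[[0,0,0.01,0,0,0],[0,0,0.03,0,0,0],[0,0,0.05,0,0,0],[0,0,0.08,0,0,0],[0,0,0.1,0,0,0],[0,0,0.11,0,0,0],[0,0,0.11,0,0,0],[0,0,0.11,0,0,0]]'
```

```text
time_s: 5.32
position: [0.4831, 0.2324, 0.0535]
tcp_rot: [[0.328, 0.945, 0.0], [0.945, -0.328, 0.0], [0.0, -0.0, -1.0]]
force: [0.2, -0.2, -0.2]
opening: 0.135
grasp_force: 30.0
time_s: 5.98
position: [0.4828, 0.2323, 0.1638]
tcp_rot: [[0.328, 0.945, 0.0], [0.945, -0.328, 0.0], [0.0, 0.0, -1.0]]
force: [0.2, -0.7, -1.7]
opening: 0.134
grasp_force: 30.0
```

```bash
python3 -m handwheel '[[0.01,-0.03,0,0,0,0.02],[0.02,-0.07,0,0,0,0.05],[0.03,-0.1,0,0,0,0.08],[0.045,-0.14,0,0,0,0.12],[0.06,-0.18,0,0,0,0.15],[0.07,-0.22,0,0,0,0.18],[0.08,-0.26,0,0,0,0.22],[0.09,-0.3,0,0,0,0.25]]'
python3 -m handwheel '[[0.01,-0.03,0,0,0,0.02],[0.02,-0.06,0,0,0,0.03],[0.028,-0.08,0,0,0,0.038],[0.0313,-0.0894,0,0,0,0.038],[0.0313,-0.0894,0,0,0,0.038],[0.0313,-0.0894,0,0,0,0.038],[0.0313,-0.0894,0,0,0,0.038],[0.0313,-0.0894,0,0,0,0.038]]'
python3 - <<'E'
from h import *
s=bot.read_state(); im,d=cams.capture("wrist"); cv2.imwrite("pics/w3.png",im[150:390,160:480].repeat(2,0).repeat(2,1)); print(s["position"],s["force"],s["moment"],s["joint_positions"])
E
```

```text
time_s: 6.65
position: [0.5718, -0.0685, 0.1613]
tcp_rot: [[-0.169, 0.986, -0.004], [0.986, 0.169, 0.001], [0.002, -0.004, -1.0]]
force: [0.3, 0.3, -1.5]
opening: 0.13
grasp_force: 30.0
time_s: 7.32
position: [0.6032, -0.1541, 0.1631]
tcp_rot: [[-0.241, 0.97, -0.002], [0.97, 0.241, 0.001], [0.002, -0.002, -1.0]]
force: [0.1, 0.7, -2.0]
opening: 0.136
grasp_force: 30.0
[ 0.60321939 -0.15413167  0.16308147] [ 0.07214622  0.71503872 -1.98899637] [ 0.03984684 -0.13130893  0.02217098] [-2.46116060e+01  3.58827439e+01  8.66970498e+01  2.19469724e-02
  5.75546785e+01 -3.85888699e+01]
```

View pics/w3.png

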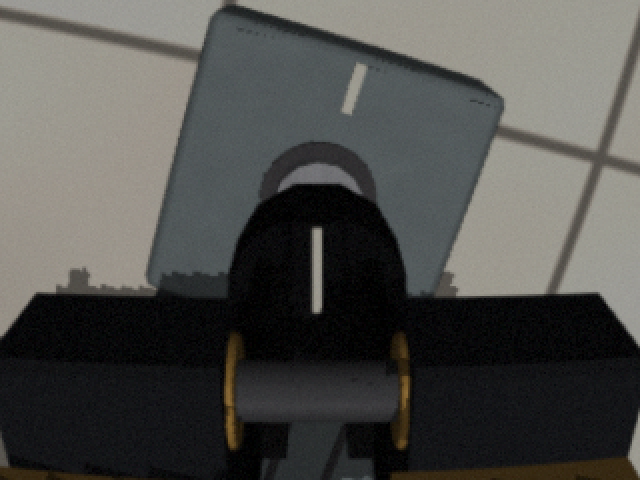

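The held knob shows its white line straight along the tool, from (317,227) to (317,313) in the crop. The bare shaft and collar are just beyond it, and the index line is at (354,90). I'll check for slip and correct the position.

```bash
python3 -m handwheel '[[0.0005,-0.001,-0.003,0,0,0],[0.0005,-0.001,-0.008,0,0,0],[0.0005,-0.001,-0.015,0,0,0],[0.0005,-0.001,-0.02,0,0,0],[0.0005,-0.001,-0.02,0,0,0],[0.0005,-0.001,-0.02,0,0,0],[0.0005,-0.001,-0.02,0,0,0],[0.0005,-0.001,-0.02,0,0,0]]'
python3 - <<'E'
from h import *
from scipy.optimize import fsolve
I=np.eye(3)
for uv in((318.5,263.5),(318.5,306.5)):
    print(fsolve(lambda a:wproj(np.array([a[0],a[1],.0095]),np.zeros(3),I)-uv,[.02,0]))
E
```

```text
time_s: 8.03
position: [0.6049, -0.1574, 0.1437]
tcp_rot: [[-0.24, 0.971, 0.0], [0.971, 0.24, -0.0], [-0.0, 0.0, -1.0]]
force: [-0.3, 0.5, -1.4]
opening: 0.138
grasp_force: 30.0
[ 0.02514251 -0.00025985]
[ 0.00465506 -0.00023046]
```

```bash
python3 -m handwheel '[[-0.0005,0,-0.004,0,0,0],[-0.0007,0,-0.008,0,0,0],[-0.0007,0,-0.012,0,0,0],[-0.0007,0,-0.015,0,0,0],[-0.0007,0,-0.018,0,0,0],[-0.0007,0,-0.02,0,0,0],[-0.0007,0,-0.021,0,0,0],[-0.0007,0,-0.021,0,0,0]]'
python3 -m handwheel '[[0,0,-0.0003,0,0,0],[0,0,-0.0006,0,0,0],[0,0,-0.001,0,0,0],[0,0,-0.0014,0,0,0],[0,0,-0.0017,0,0,0],[0,0,-0.002,0,0,0],[0,0,-0.002,0,0,0],[0,0,-0.002,0,0,0]]'
```

```text
time_s: 8.7
position: [0.6038, -0.1572, 0.1222]
tcp_rot: [[-0.24, 0.971, -0.001], [0.971, 0.24, 0.0], [0.0, -0.001, -1.0]]
force: [0.7, 1.0, -1.4]
opening: 0.138
grasp_force: 30.0
time_s: 9.37
position: [0.604, -0.1572, 0.1205]
tcp_rot: [[-0.24, 0.971, -0.0], [0.971, 0.24, 0.0], [0.0, -0.0, -1.0]]
force: [-1.0, -0.5, -0.5]
opening: 0.134
grasp_force: 30.0
```

```bash
python3 -m handwheel '[[0,0,-0.0003,0,0,0],[0,0,-0.0006,0,0,0],[0,0,-0.0009,0,0,0],[0,0,-0.0012,0,0,0],[0,0,-0.0015,0,0,0],[0,0,-0.0015,0,0,0],[0,0,-0.0015,0,0,0],[0,0,-0.0015,0,0,0]]'
python3 -m handwheel '[[0,0,-0.0003,0,0,0],[0,0,-0.0006,0,0,0],[0,0,-0.0009,0,0,0],[0,0,-0.0012,0,0,0],[0,0,-0.0015,0,0,0],[0,0,-0.0015,0,0,0],[0,0,-0.0015,0,0,0],[0,0,-0.0015,0,0,0]]'
```

```text
time_s: 10.03
position: [0.604, -0.1573, 0.1191]
tcp_rot: [[-0.24, 0.971, 0.0], [0.971, 0.24, -0.0], [-0.0, 0.0, -1.0]]
force: [0.2, 0.2, -0.4]
opening: 0.136
grasp_force: 30.0
time_s: 10.7
position: [0.604, -0.1573, 0.1176]
tcp_rot: [[-0.24, 0.971, 0.0], [0.971, 0.24, 0.0], [-0.0, 0.0, -1.0]]
force: [0.1, 0.1, -1.2]
opening: 0.136
grasp_force: 30.0
```

```bash
python3 -m handwheel '[[0,0,-0.0003,0,0,0],[0,0,-0.0006,0,0,0],[0,0,-0.0009,0,0,0],[0,0,-0.0012,0,0,0],[0,0,-0.0015,0,0,0],[0,0,-0.0015,0,0,0],[0,0,-0.0015,0,0,0],[0,0,-0.0015,0,0,0]]'
python3 -m handwheel '[[0,0,-0.0003,0,0,0],[0,0,-0.0006,0,0,0],[0,0,-0.0009,0,0,0],[0,0,-0.0012,0,0,0],[0,0,-0.0015,0,0,0],[0,0,-0.0015,0,0,0],[0,0,-0.0015,0,0,0],[0,0,-0.0015,0,0,0]]'
```

```text
time_s: 11.37
position: [0.6042, -0.1573, 0.1163]
tcp_rot: [[-0.24, 0.971, 0.001], [0.971, 0.24, -0.0], [-0.0, 0.001, -1.0]]
force: [0.5, 0.8, 0.9]
opening: 0.134
grasp_force: 30.0
time_s: 12.03
position: [0.6042, -0.1574, 0.1148]
tcp_rot: [[-0.24, 0.971, 0.001], [0.971, 0.24, -0.0], [-0.0, 0.001, -1.0]]
force: [0.7, 0.3, 3.9]
opening: 0.133
grasp_force: 30.0
```

```bash
python3 -m handwheel '[[0,0,-0.0003,0,0,0],[0,0,-0.0006,0,0,0],[0,0,-0.0009,0,0,0],[0,0,-0.0012,0,0,0],[0,0,-0.0012,0,0,0],[0,0,-0.0012,0,0,0],[0,0,-0.0012,0,0,0],[0,0,-0.0012,0,0,0]]'
python3 -m handwheel '[[0,0,0,0,0,0.02],[0,0,0,0,0,0.04],[0,0,0,0,0,0.06],[0,0,0,0,0,0.06],[0,0,0,0,0,0.06],[0,0,0,0,0,0.06],[0,0,0,0,0,0.06],[0,0,0,0,0,0.06]]'
python3 -c "
from h import *
print(bot.read_state()['moment'],bot.read_state()['force'])"
```

```text
time_s: 12.7
position: [0.604, -0.1574, 0.1132]
tcp_rot: [[-0.24, 0.971, 0.0], [0.971, 0.24, -0.0], [-0.0, -0.0, -1.0]]
force: [0.4, -0.9, 2.2]
opening: 0.131
grasp_force: 30.0
time_s: 13.37
position: [0.6038, -0.1571, 0.1131]
tcp_rot: [[-0.354, 0.935, -0.0], [0.935, 0.354, 0.0], [0.0, -0.0, -1.0]]
force: [-0.1, -1.0, 0.1]
opening: 0.134
grasp_force: 30.0
[-0.09340923 -0.36133157  0.05399547] [-0.12820999 -0.98045185  0.12104416]
```

```bash
python3 -m handwheel '[[0,0,-0.0003,0,0,0],[0,0,-0.0006,0,0,0],[0,0,-0.0009,0,0,0],[0,0,-0.0012,0,0,0],[0,0,-0.0015,0,0,0],[0,0,-0.0015,0,0,0],[0,0,-0.0015,0,0,0],[0,0,-0.0015,0,0,0]]'
python3 -m handwheel '[[0,0,-0.0003,0,0,0],[0,0,-0.0006,0,0,0],[0,0,-0.0009,0,0,0],[0,0,-0.0012,0,0,0],[0,0,-0.0015,0,0,0],[0,0,-0.0015,0,0,0],[0,0,-0.0015,0,0,0],[0,0,-0.0015,0,0,0]]'
python3 -c "
from h import *
print(bot.read_state()['moment'],bot.read_state()['force'])"
```

```text
time_s: 14.03
position: [0.6037, -0.1572, 0.1112]
tcp_rot: [[-0.354, 0.935, -0.001], [0.935, 0.354, 0.0], [0.001, -0.001, -1.0]]
force: [1.7, -0.3, -2.9]
opening: 0.137
grasp_force: 30.0
time_s: 14.7
position: [0.6038, -0.1572, 0.1101]
tcp_rot: [[-0.354, 0.935, -0.0], [0.935, 0.354, 0.0], [0.0, -0.0, -1.0]]
force: [0.3, -0.3, -3.4]
opening: 0.133
grasp_force: 30.0
[-0.07739931 -0.31271111 -0.04514945] [ 0.33964213 -0.29469211 -3.38982193]
```

```bash
python3 -m handwheel '[[0,0,-0.0003,0,0,0],[0,0,-0.0006,0,0,0],[0,0,-0.0009,0,0,0],[0,0,-0.0012,0,0,0],[0,0,-0.0015,0,0,0],[0,0,-0.0015,0,0,0],[0,0,-0.0015,0,0,0],[0,0,-0.0015,0,0,0]]'
python3 -m handwheel '[[0,0,-0.0003,0,0,0],[0,0,-0.0006,0,0,0],[0,0,-0.0009,0,0,0],[0,0,-0.0012,0,0,0],[0,0,-0.0015,0,0,0],[0,0,-0.0015,0,0,0],[0,0,-0.0015,0,0,0],[0,0,-0.0015,0,0,0]]'
```

```text
time_s: 15.37
position: [0.604, -0.1572, 0.1089]
tcp_rot: [[-0.354, 0.935, -0.0], [0.935, 0.354, 0.0], [0.0, 0.0, -1.0]]
force: [0.8, 0.7, -3.1]
opening: 0.134
grasp_force: 30.0
time_s: 16.03
position: [0.604, -0.1572, 0.1076]
tcp_rot: [[-0.354, 0.935, 0.0], [0.935, 0.354, -0.0], [-0.0, 0.0, -1.0]]
force: [-1.1, 0.9, 1.4]
opening: 0.136
grasp_force: 30.0
```

```bash
python3 -m handwheel '[[0,0,-0.0005,0,0,-0.02],[0,0,-0.001,0,0,-0.05],[0.0001,0,-0.001,0,0,-0.08],[0.0002,0,-0.001,0,0,-0.11],[0.0003,0,-0.001,0,0,-0.14],[0.0003,0,-0.001,0,0,-0.17],[0.0003,0,-0.001,0,0,-0.2],[0.0003,0,-0.001,0,0,-0.207]]'
python3 -m handwheel '[[0,0,0,0,0,0],[0,0,0,0,0,0],[0,0,0,0,0,0],[0,0,0.0005,0,0,0],[0,0,0.001,0,0,0],[0,0,0.001,0,0,0],[0,0,0.001,0,0,0],[0,0,0.001,0,0,0]]'
python3 -c "
from h import *
print(bot.read_state()['moment'],bot.read_state()['force'])"
```

```text
time_s: 16.7
position: [0.6045, -0.1568, 0.1069]
tcp_rot: [[0.054, 0.999, 0.0], [0.999, -0.054, 0.001], [0.001, 0.0, -1.0]]
force: [-0.6, 2.3, 4.4]
opening: 0.137
grasp_force: 30.0
time_s: 17.37
position: [0.6044, -0.1569, 0.1072]
tcp_rot: [[0.052, 0.999, 0.0], [0.999, -0.052, 0.001], [0.001, 0.0, -1.0]]
force: [1.2, 4.6, 3.5]
opening: 0.133
grasp_force: 30.0
[ 0.88384544 -0.28929451  0.062707  ] [1.15489704 4.5671777  3.49555319]
```

```bash
python3 -m handwheel '[[0,0,0.001,0,0,0],[0,0,0.001,0,0,0],[0,0,0.001,0,0,0],[0,0,0.001,0,0,0],[0,0,0.001,0,0,0],[0,0,0.001,0,0,0],[0,0,0.001,0,0,0],[0,0,0.001,0,0,0]]' 0
python3 -m handwheel '[[0,0,0.01,0,0,0],[0,0,0.03,0,0,0],[0,0,0.05,0,0,0],[0,0,0.08,0,0,0],[0,0,0.11,0,0,0],[0,0,0.13,0,0,0],[0,0,0.13,0,0,0],[0,0,0.13,0,0,0]]'
python3 - <<'E'
from h import *
s=bot.read_state(); im,d=cams.capture("wrist"); p,R=s["position"],s["tcp_rot"]
c=cal("wrist");T=np.array(c["tool_from_camera"]);K=np.array(c["mtx"])
v,u=np.mgrid[0:480,0:640]; x=(u-K[0,2])/K[0,0];y=(v-K[1,2])/K[0,0];th=np.hypot(x,y)
k=np.tan(th)/np.maximum(th,1e-9); q=np.stack([x*k*d,y*k*d,d],-1)
W=(q@T[:3,:3].T+T[:3,3])@R.T+p
P=W[(d>0)&(np.hypot(W[...,0]-.604,W[...,1]+.159)<.035)]
for z in(.099,.082,.045):
    Q=P[abs(P[:,2]-z)<.005]; r=cv2.minAreaRect((Q[:,:2]*1000).astype('f4')); print(np.round(r[0],1),np.round(r[1],1),round(r[2],1),len(Q),np.median(Q[:,2]))
a=ortho(im,p,R,.604,-.159,.099,.06); b=ortho(im,p,R,.604,-.159,.045,.075)
cv2.imwrite("pics/o4.png",np.clip(np.hstack([a,b])*1.8,0,255).astype('u1'))
E
```

```text
time_s: 18.03
position: [0.6042, -0.1574, 0.1083]
tcp_rot: [[0.052, 0.999, -0.0], [0.999, -0.052, -0.0], [-0.0, -0.0, -1.0]]
force: [1.1, -0.4, -0.1]
opening: 0.493
grasp_force: 0.0
time_s: 18.7
position: [0.605, -0.1575, 0.2406]
tcp_rot: [[0.052, 0.999, 0.004], [0.999, -0.052, -0.002], [-0.002, 0.004, -1.0]]
force: [-0.1, 0.3, -0.3]
opening: 0.5
grasp_force: 0.0
[ 604.2 -152.6] [45.3 11.7] 87.3 857 0.09938190837678057
[ 604.2 -157. ] [44.7 44.5] 46.2 1446 0.08235960161169402
[ 603.9 -158.4] [68.6 69.6] 86.6 1882 0.04547824796824629
```

View pics/o4.png

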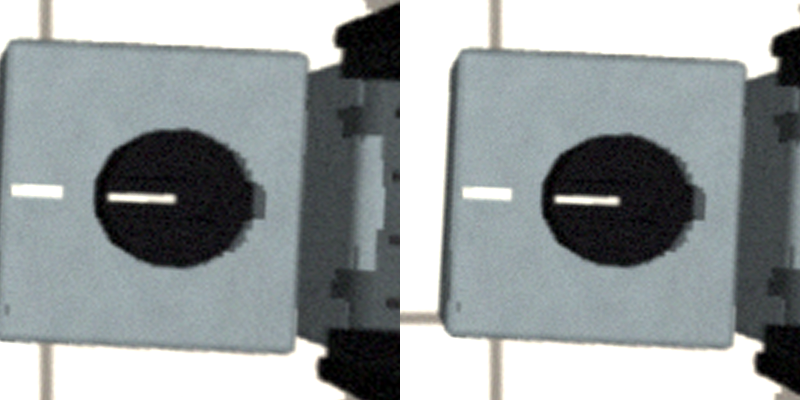

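The knob's top is at 0.0994 m (0.099 m expected when home), its pointer is at 87.3° and the spinner's front is at about 87°. The white line at (108–175,198) points at the index line at (12–62,191).

```bash
python3 -c "
from rig import bot
print(bot.hand_in())"
```

```text
the job is handed in; nothing more can be done
None
```

The knob is snapped fully home on the grey spinner's shaft, with its pointer within about a degree of the index line. I released it, left the other things alone and handed the job in at about 19 s; no verdict was shown.

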